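# Hold a lens barrel in the V-blocks of the test bench

### The arm

A 6-joint arm with a two-finger parallel gripper is mounted at the origin on the work surface. World frame = base frame: x ahead of the robot, y to its left, z up, the work surface at z = 0. Lengths are in mm, angles in rad, forces in N, time in s.
With the tool pointing down it reaches from about 300 to 775 mm from the base axis. Payload 14.6 kg.
Tool frame: the origin (TCP) lies midway between the tips of the shut fingers; the grasp point (between the pads) lies grasp_offset behind it (grasp_offset is the distance from the TCP to the grasp point, in mm); z points along the fingers, y is the line along which they close (so a half turn about z gives the same grasp; the last joint's range is limited). The gripper opens to 94 mm and grips with 3 to 60 N. Pads are 16 mm wide; open, the fingers measure 119 mm over their backs; the gripper's body (75 mm by 177 mm) begins 78 mm behind the grasp point.
Start: joints at [1.268, 0.3, 1.521, -0, 1.321, -0.067], TCP at [128.489, 534.771, 205.446] pointing down, gripper open.
Joint ranges: [-3.03, 3.03], [-0.79, 2.21], [0.23, 2.52], [-1.04, 4.18], [0, 3.07], [-2.55, 2.55]. Speed limits (rad/s): [2.22, 2.22, 2.57, 3.14, 3.14, 3.14].

### API

Orientations are given as [roll, pitch, yaw] about the fixed x, y, z axes, in that order (R = Rz(yaw) Ry(pitch) Rx(roll)).
In Python, from cell import * gives the robot as it stands. The module is installed in compiled form; this text tells all that it offers.
- The arm moves only by the shell command python3 -m jog 'ROWS' [FORCE]. ROWS is JSON, a list of rows, each a list of 3 entries, a list of its own where there are three numbers: the finger opening in mm, from 0 to 94, then the shift along the tool's x, y, z in units of 50 mm (1.0 is 50 mm), then the turn about the tool's z in units of 180 degrees (1.0 is 180 degrees). In form: [[fingers, [dx, dy, dz], twist], ...]. A call has 1 to 20 rows; each row shifts and turns the commanded pose from where the row before left it, along the tool's axes as they then stand; what a row does not reach is not made up. A row lasts 1/10 s, in which the tool goes at most 50 mm and 8.59 degrees, less where a joint would pass 70% of its speed; a pose out of reach is approached as far as the arm can. A call with a number of a shift or a turn outside -1 to 1 is refused whole. A call with a gripper value outside its range is refused whole. The fingers move at their own pace and stop on an object; FORCE is the grip in N (left out, the last holds). Time passes only in rows, so rows that do not move let the fingers close. It gives the time, the measured TCP pose, the force, the opening and the grip force at its end, in the units of the state.
- read_state(): the state, without advancing time (a new reading comes with each control period).
- camera(name): name is "scene" or "top" or "wrist"; returns the picture (480x640x3 uint8, red, green, blue); there is no depth.
- calibration(name): a dict with "mtx" (3x3 intrinsics, pixels), "cam_to_world" (4x4, takes a point from camera to world coordinates); the wrist camera has in their place "hand_eye" (4x4, takes a point from camera to tool coordinates, whose origin is the TCP and whose axes are the flange's). Camera axes: x right, y down, z forward; pixel columns grow to the right and rows downward; lengths in mm; the calibration is good to about 2 mm. The wrist camera is an equidistant fisheye: a pixel r from the principal point sees the ray r / f radians off the axis. A picture is of the moment at which its call begins: read the wrist's pose just before it. calibration takes no time and is no camera call.
- sign_off(): hands the job in; it is judged then, once.
Trained networks look in the newest picture that a camera, given by its name, has taken for a name from the list of things; names that differ only in an ending like _2 or _b are one class to them, and where a whole thing is asked for, a point or a joint stands for the part that bears it (a point fixed in the world has none). Each returns a list of dicts, best first, with "conf" (0 to 1); they miss things now and then, are a little off and sometimes report something else, mostly with a low value. They report only what shows in the picture. A call takes as long as a camera call. They do not tell look-alikes from the thing itself.
- regions_of(camera, query): "pixels" (480x640 bool, what is visible of it) and "rect" ([centre column, centre row, width, height] in pixels, round what is visible of it).
The state is a dict: "clock": time; "joints": joint angles; "qd": joint speeds; "effort": joint torques, N m; "eef_pos": TCP position; "eef_rot": TCP orientation; "wrist_force": force on the tool from outside, world axes, zero at the start; "moment": the same for the moment, N m; "finger_gap": finger opening in mm; "finger_force": force on a finger pad.
Only numpy, scipy, OpenCV 4.12 (cv2) and the standard library are available. Lean on these libraries where they do the work, as an engineer would, in place of code of your own. Each camera call takes 0.05 s, during which the arm holds its last target. There are 200 camera calls.

### The job

Get the lens ready for a reading on the optical bench: first open the lamp by pulling the aperture slide on the lamp house all the way towards the robot's side, to its end stop. Then lay the lens barrel centred across the pair of V-blocks, its wide black front facing the lamp house, and press it gently down onto both flanks of the V with about 10 newtons. Finish while still holding it pressed there with the fingers - do not let go - and leave the jar, the beaker and the lens cap where they are.

Things in the scene. Friction and masses are not known exactly. Their poses are not given: they have to be found in the camera images.
- aperture_slide (a joint): How far the aperture slide has been pulled, in m: 0 to 0.040, 0.040 at its end stop (opening in front of the lamp). It moves towards -x of cradle (the robot's side), at constant level, with about 2.5 N of friction, and stays where it is left.
- slide_grip (a point): Upright black block on the top edge of the thin aluminium slide plate across the face of the white lamp house: 26 mm along the slide direction (x), 12 mm thick (y), 42 mm high. The point lies in it 19 mm below its top, 188 mm above the table, and moves with the slide. Axes as cradle. Lamp house top: 155 mm above the table, plate's top edge: 165 mm; nothing near is higher.
- lens_barrel: The lens barrel, about 0.22 kg, lying level on its rest. Origin at the middle of its aluminium tube (36 mm diameter, 120 mm long). +y runs along the tube to the front: a wide black rim, 42 mm diameter and 12 mm long, with the front glass. At the other end a narrow steel neck, 26 mm diameter and 10 mm long.
- barrel_mid (a point): Middle of the lens barrel's tube on its axis (same point and axes as lens_barrel), 42 mm above the table at the start.
- barrel_front (a point): Centre of the barrel's front glass, 72 mm from barrel_mid along +y of the barrel.
- lens_rest: Fixed white plastic rest under the barrel. Origin under its centre, on the table. Base plate 70 (x) by 110 (y) mm, 10 mm thick; two U-shaped saddles 14 mm thick, 45 mm either side of the centre along y, 62 mm wide, cheeks 41 mm high and 40 mm apart. Between the saddles 76 mm of tube are free, with 14 mm of air under it.
- cradle (a point): Where the middle of the barrel's tube belongs: the axis of the seated tube, half-way between the two V-blocks, 105 mm above the table. +y runs along the V to the lamp house, whose slide guide begins 139 mm away, -x looks to the robot's side, z up. The detector camera's nose is 140 mm away along -y.
- vee_near: Near (-x) flanks, at 45 degrees, of the two fixed steel V-blocks: one contact line. Each block is 25 mm long along the V, 60 mm wide, centred 37 mm either side of cradle; the 49 mm between them are free for fingers, down to a plate 43 mm below cradle. Block tops lie 4 mm, the V's bottom 25 mm below cradle. Origin on the table under cradle, axes alike.
- vee_far: Far flanks (the +x side) of the same two V-blocks, mirror image of vee_near; origin as vee_near.
- jar: White jar with a cap, 60 mm diameter, 85 mm high, loose bystander; origin under its centre.
- beaker: Glass beaker, 62 mm diameter, 80 mm high, loose bystander; origin under its centre.
- lens_cap: Black lens cap, a disc 47 mm in diameter and 11 mm thick lying on the table, loose bystander; origin under its centre.
There are look-alikes about, which are no part of the job. What is meant by the lens_barrel is not brown, and is the smaller of those in its own colour.

How it is judged:
By the outcome, as a careful person would: the job done as asked, in the order asked, and still so for the second after the job is handed in, while the arm keeps its last pose, push and grip.
It also fails if it takes over 51 s, if anything falls off the work surface, if the arm or the gripper's body presses on something with over 40 N, if the wrist force passes 120 N, or if a joint passes its speed limit or range.

## Working session

There is one attempt and no reset: what is moved stays moved. The work goes in short steps, Python scripts to look and compute and a shell command to move; the robot and the scene stay as the last step left them, time stands still between calls to the robot, and variables do not carry over. Pictures are saved under pics/ and viewed, at most 10 in all, crops included, and the job is handed in when it is done.

```bash
mkdir -p pics; python3 - <<'E'
from cell import *
import cv2,numpy as np
s=read_state();print({k:np.round(v,3).tolist() for k,v in s.items()})
for c in("scene","top"):
    im=camera(c);cv2.imwrite(f"pics/{c}0.png",im[:,:,::-1])
    k=calibration(c);print(c,np.round(k["mtx"],1).tolist(),np.round(k["cam_to_world"],3).tolist())
    for q in("lens_barrel","slide_grip","lens_rest","vee_near","jar","beaker","lens_cap"):
        print(q,[(round(d["conf"],2),np.round(d["rect"]).tolist()) for d in regions_of(c,q)])
print(calibration("wrist"))
try: print(grasp_offset)
except Exception as e: print(e)
E
```

```text
{'clock': 0.0, 'joints': [1.268, 0.3, 1.522, 0.0, 1.321, -0.067], 'qd': [-0.001, 0.001, -0.0, 0.0, -0.002, -0.0], 'effort': [-0.001, -53.178, -35.275, 0.071, 0.024, -0.0], 'eef_pos': [128.408, 534.511, 204.871], 'eef_rot': [-3.14, -0.0, 2.906], 'wrist_force': [-0.106, -0.065, 0.261], 'moment': [0.034, 0.038, -0.002], 'finger_force': 0.0, 'finger_gap': 94.075}
scene [[476.2, 0.0, 319.5], [0.0, 476.2, 237.4], [0.0, 0.0, 1.0]] [[-0.842, 0.456, -0.289, 742.397], [0.54, 0.722, -0.432, 505.594], [0.012, -0.52, -0.854, 936.666], [0.0, 0.0, 0.0, 1.0]]
lens_barrel [(0.67, [309.0, 133.0, 38.0, 40.0]), (0.58, [312.0, 223.0, 57.0, 48.0])]
slide_grip [(0.59, [240.0, 313.0, 58.0, 53.0])]
lens_rest [(0.25, [312.0, 221.0, 57.0, 43.0])]
vee_near []
jar [(0.94, [364.0, 290.0, 28.0, 39.0])]
beaker [(0.74, [266.0, 157.0, 29.0, 37.0])]
lens_cap [(0.69, [418.0, 388.0, 27.0, 25.0])]
top [[436.0, 0.0, 317.1], [0.0, 436.0, 250.6], [0.0, 0.0, 1.0]] [[0.011, -0.982, 0.191, 280.46], [-0.999, -0.018, -0.034, 106.199], [0.037, -0.19, -0.981, 993.281], [0.0, 0.0, 0.0, 1.0]]
lens_barrel [(0.74, [281.0, 146.0, 10.0,
[... 245 characters left out ...]
]
vee_near [(0.86, [349.0, 175.0, 49.0, 14.0])]
jar [(0.89, [258.0, 264.0, 32.0, 34.0])]
beaker [(0.64, [448.0, 267.0, 38.0, 32.0])]
lens_cap [(0.81, [163.0, 257.0, 22.0, 22.0])]
{'mtx': array([[371.64829954,   0.        , 320.87438079],
       [  0.        , 371.64829954, 240.10904573],
       [  0.        ,   0.        ,   1.        ]]), 'hand_eye': array([[-7.64426499e-04, -9.62308668e-01, -2.71958530e-01,
         7.98861024e+01],
       [ 9.99999592e-01, -8.66657359e-04,  2.55795255e-04,
         1.12492273e-01],
       [-4.81848853e-04, -2.71958224e-01,  9.62308938e-01,
        -1.79555812e+02],
       [ 0.00000000e+00,  0.00000000e+00,  0.00000000e+00,
         1.00000000e+00]])}
18.8
```

View pics/top0.png

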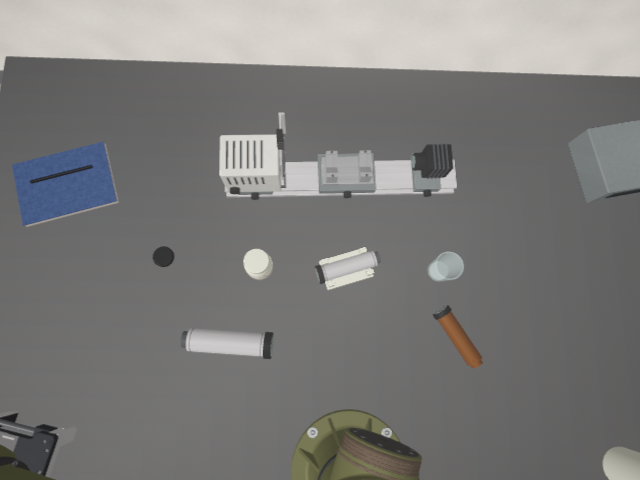

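View pics/scene0.png

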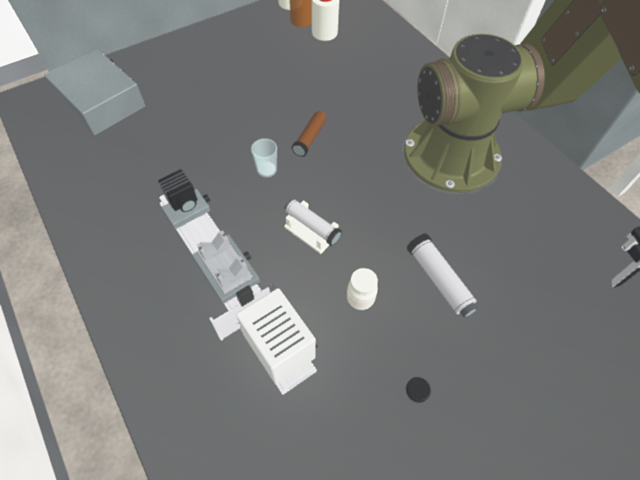

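Candidates for the barrel in the top picture are the silver one on the white rest (349,267), the larger silver one (228,343) and the brown one (458,337). I choose the one on the rest: it is silver and the smaller of the two. Its black front is at (321,273), towards the lamp. The lamp house is at (250,163), the grip at (280,137), the V-blocks at (347,168), the jar at (258,264), the beaker at (446,266) and the cap at (163,257).

```bash
python3 - <<'E'
import cv2
a=cv2.imread("pics/top0.png")[105:295,215:470]
cv2.imwrite("pics/crop1.png",cv2.resize(a,None,fx=3.1,fy=3.1,interpolation=cv2.INTER_CUBIC))
b=cv2.imread("pics/scene0.png")[165:345,150:390]
cv2.imwrite("pics/crop2.png",cv2.resize(b,None,fx=3.3,fy=3.3,interpolation=cv2.INTER_CUBIC))
E
```

```text
(no output)
```

View pics/crop1.png

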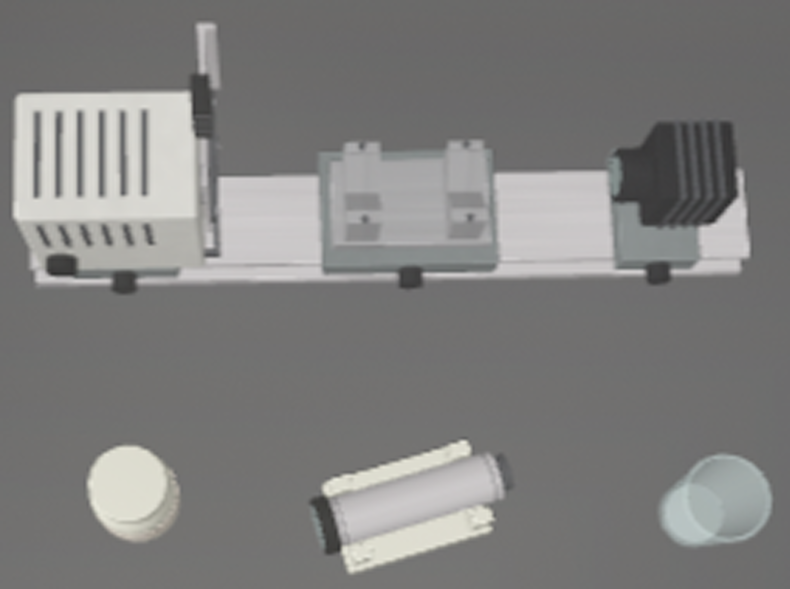

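View pics/crop2.png

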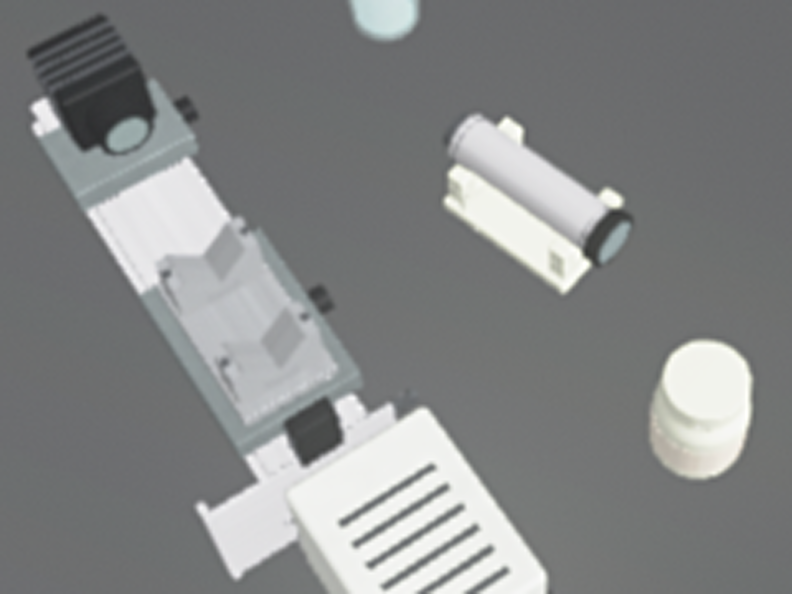

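The choice is confirmed: the silver tube lies on the white rest, with its wide black rim towards the lamp at left and its steel neck at right. The grip block is at crop (201,105), and the V-block top screws are at (362,146), (466,145), (365,218) and (469,217).

```bash
cat > h.py <<'E'
from cell import *
import numpy as np,cv2
from scipy.spatial.transform import Rotation as R
def ray(c,px,s=None):
    k=calibration(c);K=k["mtx"];v=np.array([(px[0]-K[0,2])/K[0,0],(px[1]-K[1,2])/K[1,1]])
    if c=="wrist":
        t=np.hypot(*v);d=np.r_[v/t*np.sin(t),np.cos(t)] if t>0 else np.array([0,0,1.])
        T=np.eye(4);T[:3,:3]=R.from_euler("xyz",s["eef_rot"]).as_matrix();T[:3,3]=s["eef_pos"];T=T@k["hand_eye"]
    else: d=np.r_[v,1];T=k["cam_to_world"]
    d=T[:3,:3]@d;return T[:3,3],d/np.linalg.norm(d)
def onz(c,px,z,s=None):
    o,d=ray(c,px,s);return o+d*(z-o[2])/d[2]
E
python3 - <<'E'
from h import *
p=lambda u:((u[0]+.5)/3.1-.5+215,(u[1]+.5)/3.1-.5+105)
q=lambda u:((u[0]+.5)/3.3-.5+150,(u[1]+.5)/3.3-.5+165)
def show(n,L,z,f=p,c="top"):
    for u in L: print(n,c,u,np.round(onz(c,f(u),z),1))
show("vtop",[(362,146),(466,145),(365,218),(469,217)],101)
show("vtopS",[(168,272),(242,222),(225,365),(305,317)],101,q,"scene")
show("grip top",[(200,75),(203,105),(193,76),(211,105)],207)
show("grip topS",[(313,408)],207,q,"scene")
show("barrel mid, neck, front",[(420,497),(506,472),(322,525),(340,518),(495,477)],42)
show("barrelS",[(535,180),(450,138),(615,240)],42,q,"scene")
show("rest corners far cheeks",[(325,488),(468,443),(350,570),(492,528)],41)
show("rail",[(36,285),(740,272)],0)
show("jar",[(128,490)],85); show("beaker",[(728,498)],80)
E
```

```text
vtop top (362, 146) [674.4  46.3 101. ]
vtop top (466, 145) [677.2 -27.3 101. ]
vtop top (365, 218) [621.  44. 101.]
vtop top (469, 217) [623.6 -28.9 101. ]
vtopS scene (168, 272) [675.5 -26.7 101. ]
vtopS scene (242, 222) [620.9 -35.  101. ]
vtopS scene (225, 365) [674.4  49.3 101. ]
vtopS scene (305, 317) [619.3  45.9 101. ]
grip top top (200, 75) [672.1 155.1 207. ]
grip top top (203, 105) [652.1 152.7 207. ]
grip top top (193, 76) [671.3 159.4 207. ]
grip top top (211, 105) [652.2 147.7 207. ]
grip topS scene (313, 408) [656.2 153.2 207. ]
barrel mid, neck, front top (420, 497) [434.3  -0.5  42. ]
barrel mid, neck, front top (506, 472) [453.5 -62.6  42. ]
barrel mid, neck, front top (322, 525) [412.9  69.4  42. ]
barrel mid, neck, front top (340, 518) [418.2  56.7  42. ]
barrel mid, neck, front top (495, 477) [449.7 -54.6  42. ]
barrelS scene (535, 180) [428.5   2.9  42. ]
barrelS scene (450, 138) [459.8 -58.   42. ]
barrelS scene (615, 240) [408.9  72.   42. ]
rest corners far cheeks top (325, 488) [439.8  67.5  41. ]
rest corners far cheeks top (468, 443) [474.5 -35.5  41. ]
rest corners far cheeks top (350, 570) [381.3  49.2  41. ]
rest corners far cheeks top (492, 528) [412.9 -52.1  41. ]
rail top (36, 285) [599.5 287.7   0. ]
rail top (740, 272) [ 622.6 -255.7    0. ]
jar top (128, 490) [428.7 202.9  85. ]
beaker top (728, 498) [ 431.1 -210.1   80. ]
```

```bash
python3 -m jog '[[94,[0,0,-0.15],0.046],[94,[0,0,-0.15],0.046],[94,[0,0,-0.15],0.046],[94,[0,0,-0.15],0.046],[94,[0,0,-0.15],0.046],[94,[0,0,-0.15],0.046],[94,[0,0,-0.15],0.046],[94,[0,0,-0.15],0.046],[94,[0,0,-0.1],0.045],[94,[0,0,0],0]]' 20
python3 -m jog '[[94,[-0.576,0.739,0],0],[94,[-0.576,0.739,0],0],[94,[-0.576,0.739,0],0],[94,[-0.576,0.739,0],0],[94,[-0.576,0.739,0],0],[94,[-0.576,0.739,0],0],[94,[-0.576,0.739,0],0],[94,[-0.576,0.739,0],0],[94,[-0.576,0.739,0],0],[94,[-0.576,0.739,0],0],[94,[-0.576,0.739,0],0],[94,[-0.576,0.739,0],0],[94,[-0.576,0.739,0],0],[94,[-0.576,0.739,0],0],[60,[0,0,0],0]]'
python3 - <<'E'
from h import *
s=read_state();im=camera("wrist");np.save("w1.npy",np.r_[s["eef_pos"],s["eef_rot"]]);cv2.imwrite("pics/w1.png",im[:,:,::-1]);print(s)
E
```

```text
clock: 1.8
eef_pos: [128.6, 534.9, 271.1]
eef_rot: [3.141, -0.001, 1.606]
wrist_force: [-0.7, 0.0, -0.3]
finger_gap: 94.1
finger_force: 0.0
clock: 3.3
eef_pos: [663.3, 147.3, 267.6]
eef_rot: [-3.139, 0.001, 1.609]
wrist_force: [0.1, 0.6, -0.7]
finger_gap: 88.9
finger_force: 0.0
{'clock': 3.3, 'joints': array([ 1.64858699e-01,  5.77328100e-01,  9.87975406e-01, -6.70625315e-04,
        1.57927105e+00,  1.26986362e-01]), 'qd': array([ 0.07179025, -0.07291763,  0.10001516,  0.01473018, -0.02182167,
        0.05765008]), 'effort': array([-2.12193534e+00, -7.05946612e+01, -4.17722654e+01, -2.95783917e-02,
        3.79007282e-01, -6.38491530e-01]), 'eef_pos': array([663.25850245, 147.26449725, 267.57223645]), 'eef_rot': array([-3.13871969e+00,  1.04285931e-03,  1.60866548e+00]), 'wrist_force': array([ 0.11761165,  0.59919232, -0.65790717]), 'moment': array([-0.10946292,  0.0175825 , -0.02567313]), 'finger_force': 0.0, 'finger_gap': 88.85509015227223}
```

View pics/w1.png

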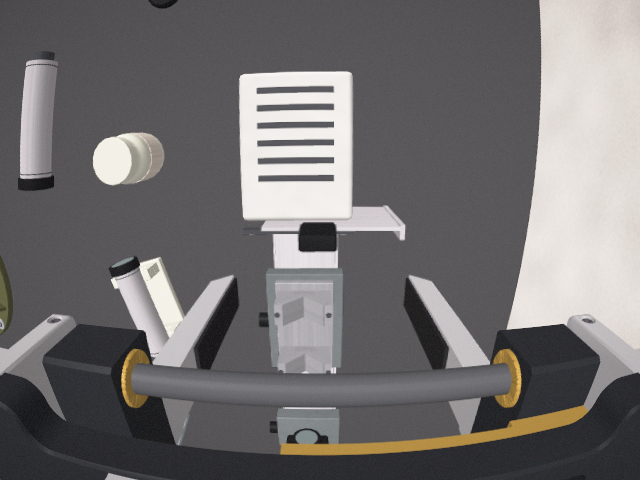

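The wrist picture shows the grip block at (318,237), the plate's edge at row 232, the V-block screws at (277,315) and (329,315), and the barrel at (140,305) with its black rim at (125,265). The fingers straddle the grip's column.

```bash
python3 - <<'E'
from h import *
w=np.load("w1.npy");s=dict(eef_pos=w[:3],eef_rot=w[3:])
s2=read_state();print(s2["eef_pos"],s2["qd"].round(3))
for n,px,z in [("griptop",(300,250),207),("",(337,250),207),("",(336,236),207),("",(300,236),207),("scr",(277,315),101),("scr",(329,315),101)]:
    print(n,px,onz("wrist",px,z,s).round(1))
im=cv2.imread("pics/w1.png")[205:345,235:405]
cv2.imwrite("pics/c3.png",cv2.resize(im,None,fx=4,fy=4,interpolation=cv2.INTER_CUBIC))
E
```

```text
[661.68505561 149.32675371 268.20832347] [ 0.052 -0.057  0.05   0.007 -0.007  0.031]
griptop (300, 250) [648.1 151.4 207. ]
 (337, 250) [673.2 152.4 207. ]
 (336, 236) [672.  162.2 207. ]
 (300, 236) [647.9 161.3 207. ]
scr (277, 315) [620.   45.8 101. ]
scr (329, 315) [674.3  48.3 101. ]
```

View pics/c3.png

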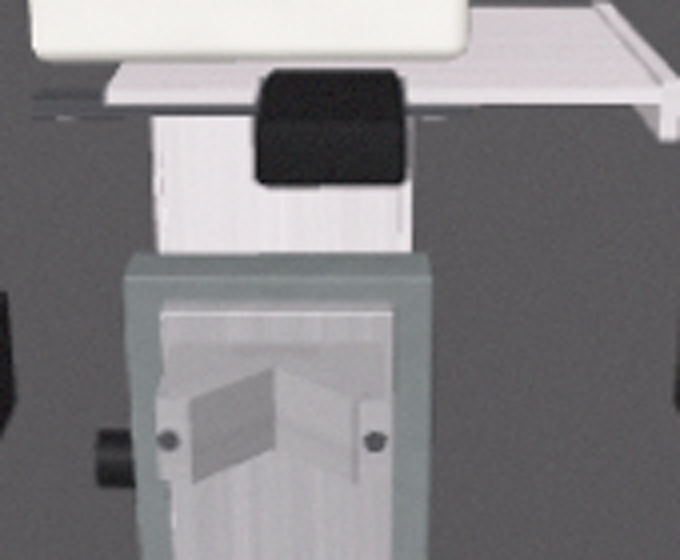

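```bash
python3 -m jog '[[60,[0.06,-0.02,0.2],0],[60,[0.05,0,0.4],0],[60,[0,0,0.5],0],[60,[0,0,0.5],0],[60,[0,0,0.3],0],[60,[0,0,0],0],[60,[0,0,0],0],[20,[0,0,0],0],[20,[0,0,0],0],[20,[0,0,0],0],[20,[0,0,0],0],[20,[0,0,0],0]]' 12
```

```text
clock: 4.55
eef_pos: [659.5, 156.7, 175.6]
eef_rot: [3.141, -0.0, 1.608]
wrist_force: [0.5, 0.1, 1.3]
finger_gap: 26.1
finger_force: 12.0
```

```bash
python3 -m jog '[[20,[0,-0.1,0],0],[20,[0,-0.15,0],0],[20,[0,-0.15,0],0],[20,[0,-0.15,0],0],[20,[0,-0.1,0],0],[20,[0,-0.05,0],0],[20,[0,0,0],0]]' 30; python3 -m jog '[[20,[0,-0.04,0],0],[20,[0,-0.04,0],0],[20,[0,0,0],0]]'
```

```text
clock: 5.25
eef_pos: [623.8, 155.3, 175.6]
eef_rot: [-3.141, 0.0, 1.608]
wrist_force: [-2.0, -2.7, 3.3]
finger_gap: 25.6
finger_force: 30.0
clock: 5.55
eef_pos: [622.5, 155.2, 175.7]
eef_rot: [3.136, -0.0, 1.608]
wrist_force: [22.1, -0.1, -3.6]
finger_gap: 25.7
finger_force: 30.0
```

```bash
python3 -m jog '[[20,[0,-0.03,0],0],[20,[0,0,0],0],[20,[0,0,0],0]]';python3 - <<'E'
from h import *
im=camera("top");cv2.imwrite("pics/t2.png",cv2.resize(im[90:210,200:360,::-1],None,fx=5,fy=5,interpolation=cv2.INTER_CUBIC))
E
```

```text
clock: 5.85
eef_pos: [622.4, 155.2, 175.7]
eef_rot: [3.132, -0.001, 1.608]
wrist_force: [34.0, 1.3, -7.8]
finger_gap: 25.8
finger_force: 30.0
```

View pics/t2.png

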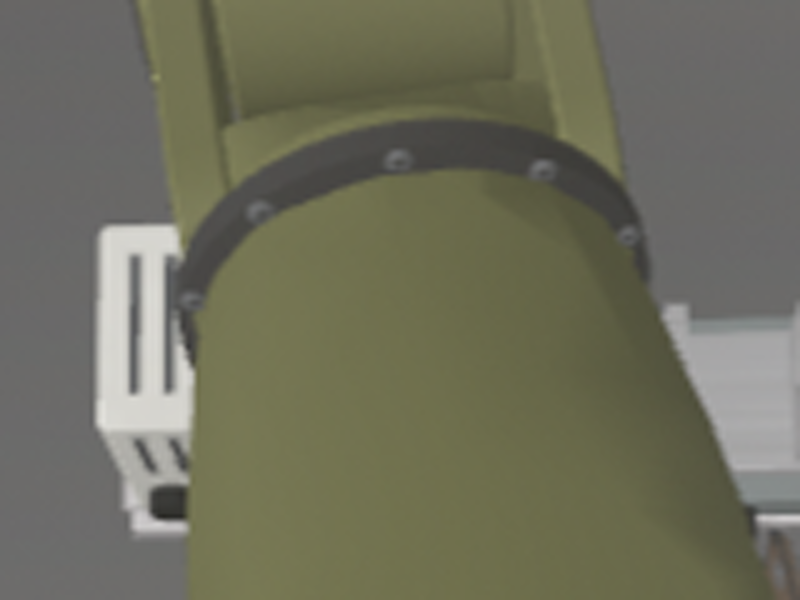

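The arm hides the slide in the picture. But 34 N with no further travel at x=622.4, about 37 mm pulled, means it is at the end stop. I'll relieve the push, release and go to the barrel.

```bash
python3 -m jog '[[20,[0,0.07,0],0],[20,[0,0,0],0],[50,[0,0,0],0],[60,[0,0,0],0],[60,[0,0,0],0],[60,[0,0,-0.4],0],[60,[0,0,-0.7],0],[80,[0,0,-0.5],0],[80,[-0.584,-0.78,0],0],[80,[-0.584,-0.78,0],0],[80,[-0.584,-0.78,0],0],[80,[-0.584,-0.78,0],0],[80,[-0.584,-0.78,0],0],[80,[0,0,0.2],-0.042],[80,[0,0,0.2],-0.042],[80,[0,0,0],0],[80,[0,0,0],0],[80,[0,0,0],0]]'
python3 - <<'E'
from h import *
s=read_state();im=camera("wrist");np.save("w2.npy",np.r_[s["eef_pos"],s["eef_rot"]]);cv2.imwrite("pics/w2.png",im[:,:,::-1])
t=camera("top");cv2.imwrite("pics/t3.png",t[:,:,::-1])
print([(round(d["conf"],2),np.round(d["rect"]).tolist()) for d in regions_of("top","slide_grip")])
E
```

```text
clock: 7.7
eef_pos: [433.2, 2.3, 235.8]
eef_rot: [3.141, 0.0, 1.87]
wrist_force: [0.3, 0.0, 0.3]
finger_gap: 80.2
finger_force: 0.0
[(0.61, [280.0, 161.0, 11.0, 64.0]), (0.26, [163.0, 256.0, 20.0, 22.0])]
```

View pics/w2.png

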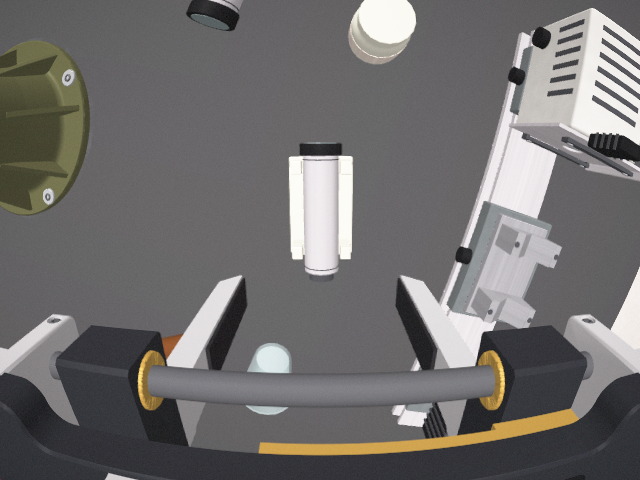

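The wrist picture shows the barrel on its rest, its axis on column 321 between the fingers. The black rim spans rows 143–156, the tube ends at row 272, and nothing is near it.

```bash
python3 - <<'E'
from h import *
w=np.load("w2.npy");s=dict(eef_pos=w[:3],eef_rot=w[3:])
im=cv2.imread("pics/w2.png").astype(int)
print(im[138:164,321].mean(1).round().tolist());print(im[262:286,321].mean(1).round().tolist())
for r in(170,215,255): print(r,im[r,285:360].mean(1).round().astype(int).tolist())
Rm=R.from_euler("xyz",s["eef_rot"]).as_matrix()
for n,px,z in [("frontTop",(321,143.5),63),("rim/tube",(321,155.5),63),("tubeend",(321.5,272),60)]:
    p=onz("wrist",px,z,s);print(n,p.round(1),"tool",(Rm.T@(p-s["eef_pos"])).round(1))
E
```

```text
[106.0, 105.0, 105.0, 107.0, 129.0, 118.0, 53.0, 48.0, 45.0, 47.0, 47.0, 44.0, 47.0, 44.0, 47.0, 43.0, 46.0, 89.0, 205.0, 240.0, 238.0, 176.0, 162.0, 235.0, 237.0, 237.0]
[237.0, 237.0, 237.0, 237.0, 238.0, 238.0, 237.0, 237.0, 114.0, 229.0, 237.0, 236.0, 225.0, 162.0, 98.0, 98.0, 95.0, 96.0, 99.0, 96.0, 105.0, 105.0, 103.0, 107.0]
170 [104, 106, 106, 112, 244, 253, 251, 250, 250, 250, 250, 250, 250, 250, 250, 246, 202, 250, 200, 204, 215, 222, 226, 231, 233, 235, 238, 237, 237, 237, 238, 239, 240, 239, 239, 239, 239, 238, 237, 236, 233, 232, 229, 228, 228, 225, 221, 218, 211, 201, 194, 185, 169, 202, 230, 229, 251, 250, 250, 250, 250, 250, 250, 250, 250, 251, 248, 216, 108, 105, 106, 104, 105, 103, 104]
215 [106, 108, 107, 108, 148, 238, 250, 250, 251, 251, 250, 250, 250, 250, 250, 250, 250, 249, 234, 198, 207, 219, 223, 228, 231, 235, 236, 238, 238, 237, 237, 238, 240, 238, 239, 239, 239, 238, 235, 235, 234, 233, 231, 229, 227, 226, 223, 218, 211, 203, 193, 182, 169, 199, 250, 250, 250, 250, 250, 251, 250, 250, 250, 250, 250, 249, 237, 149, 106, 105, 105, 105, 104, 105, 108]
255 [104, 105, 106, 104, 107, 106, 119, 225, 249, 250, 250, 250, 250, 250, 250, 250, 247, 210, 122, 141, 200, 208, 220, 225, 228, 232, 235, 236, 237, 237, 238, 238, 239, 239, 238, 238, 237, 236, 237, 237, 233, 233, 230, 230, 227, 226, 223, 217, 213, 201, 193, 178, 165, 135, 134, 230, 250, 250, 250, 250, 250, 250, 250, 250, 245, 205, 106, 104, 105, 106, 107, 106, 106, 105, 106]
frontTop [411.1  73.3  63. ] tool [ 74.4  -0.3 172.8]
rim/tube [414.5  62.4  63. ] tool [ 63.   -0.3 172.8]
tubeend [449.4 -49.6  60. ] tool [-54.4   0.2 175.8]
```

```bash
python3 -m jog '[[80,[0.055,0,0.3],0],[80,[0,0,0.8],0],[80,[0,0,0.9],0],[80,[0,0,0.9],0],[80,[0,0,0.8],0],[80,[0,0,0.4],0],[80,[0,0,0.15],0],[80,[0,0,0],0],[80,[0,0,0],0],[80,[0,0,0],0]]' && python3 -m jog '[[30,[0,0,0],0],[30,[0,0,0],0],[30,[0,0,0],0],[30,[0,0,0],0],[30,[0,0,0],0],[30,[0,0,0],0],[30,[0,0,0],0]]' 35
```

```text
clock: 8.85
eef_pos: [433.0, 4.7, 24.2]
eef_rot: [3.14, 0.001, 1.872]
wrist_force: [0.9, -1.0, 0.3]
finger_gap: 79.8
finger_force: 0.0
clock: 9.55
eef_pos: [432.2, 4.7, 22.9]
eef_rot: [-3.142, -0.0, 1.872]
wrist_force: [-0.3, 0.6, 1.1]
finger_gap: 35.2
finger_force: 35.0
```

```bash
python3 -m jog '[[30,[0,0,-0.2],0],[30,[0,0,-0.5],0],[30,[0,0,-0.7],0],[30,[0,0,-0.7],0],[30,[0,0,-0.5],0],[30,[0,0,0],0.03],[30,[0,0,0],0.03],[30,[0,0,0],0.024],[30,[0,0.3,0],0],[30,[-0.02,0.6,0],0],[30,[-0.02,0.8,0],0],[30,[-0.02,0.8,0],0],[30,[-0.02,0.8,0],0],[30,[0,0.6,0],0],[30,[0,0.4,0],0],[30,[0,0,0],0],[30,[0,0,0],0],[30,[0,0,0],0],[30,[0,0,0],0]]'
python3 - <<'E'
from h import *
s=read_state();im=camera("wrist");np.save("w3.npy",np.r_[s["eef_pos"],s["eef_rot"]]);cv2.imwrite("pics/w3.png",im[:,:,::-1]);print(s["eef_pos"],s["eef_rot"],s["finger_gap"])
cv2.imwrite("pics/w3c.png",cv2.resize(im[150:380,200:440,::-1],None,fx=2.6,fy=2.6,interpolation=cv2.INTER_CUBIC))
E
```

```text
clock: 11.45
eef_pos: [646.6, 8.8, 153.5]
eef_rot: [3.141, 0.0, 1.608]
wrist_force: [0.6, -0.0, -2.3]
finger_gap: 35.4
finger_force: 35.0
[646.64438554   8.7890833  153.48275724] [3.14137028e+00 4.90152229e-05 1.60831555e+00] 35.39292420829273
```

View pics/w3c.png

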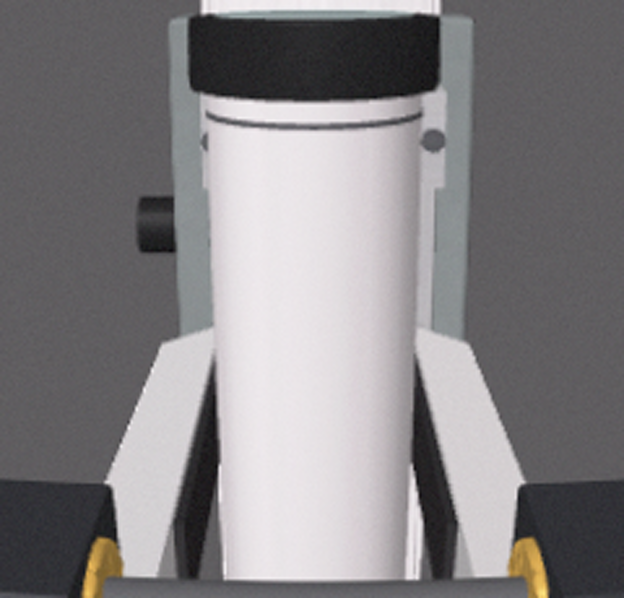

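The barrel is held straight above the V, rim towards the lamp. The V screws show at crop (433,140) and (207,141), so the barrel sits about 2 mm to the near side of the V.

```bash
python3 - <<'E'
from h import *
w=np.load("w3.npy");s=dict(eef_pos=w[:3],eef_rot=w[3:])
Rm=R.from_euler("xyz",s["eef_rot"]).as_matrix()
f=lambda u:((u[0]+.5)/2.6-.5+200,(u[1]+.5)/2.6-.5+150)
for n,u,z in [("screwR",(433,140),101),("screwL~",(206,141),101),("rimedge",(315,99),172.3+21),("rimfront",(315,17),172.3+21)]:
    p=onz("wrist",f(u),z,s);print(n,p.round(1),"tool",(Rm.T@(p-s["eef_pos"])).round(1))
E
```

```text
screwR [673.4  48.  101. ] tool [38.2 28.2 52.5]
screwL~ [618.   45.7 101. ] tool [ 38.  -27.3  52.5]
rimedge [643.7  69.3 193.3] tool [ 60.6  -0.7 -39.8]
rimfront [643.2  81.3 193.3] tool [ 72.6  -0.7 -39.8]
```

```bash
python3 -m jog '[[30,[0.01,0.036,0.2],0],[30,[0,0,0.4],0],[30,[0,0,0.4],0],[30,[0,0,0.2],0],[30,[0,0,0.06],0],[30,[0,0,0],0],[30,[0,0,0],0],[30,[0,0,0],0]]'; python3 -m jog '[[30,[0,0,0.02],0],[30,[0,0,0.02],0],[30,[0,0,0],0],[30,[0,0,0],0]]'
```

```text
clock: 12.3
eef_pos: [649.3, 9.4, 90.9]
eef_rot: [3.14, 0.0, 1.608]
wrist_force: [0.1, -0.4, -2.4]
finger_gap: 35.3
finger_force: 35.0
clock: 12.7
eef_pos: [648.9, 9.4, 87.9]
eef_rot: [-3.142, 0.0, 1.608]
wrist_force: [0.2, -0.2, -1.9]
finger_gap: 35.4
finger_force: 35.0
```

```bash
python3 -m jog '[[30,[0,0,0.02],0],[30,[0,0,0],0],[30,[0,0,0],0]]'; python3 -m jog '[[30,[0,0,0.02],0],[30,[0,0,0],0],[30,[0,0,0],0]]'
```

```text
clock: 13.0
eef_pos: [648.9, 9.4, 86.9]
eef_rot: [-3.142, 0.0, 1.608]
wrist_force: [-0.2, 0.2, -1.8]
finger_gap: 35.4
finger_force: 35.0
clock: 13.3
eef_pos: [649.0, 9.4, 86.2]
eef_rot: [3.141, 0.0, 1.608]
wrist_force: [-1.4, 1.0, 2.5]
finger_gap: 35.5
finger_force: 35.0
```

```bash
python3 -m jog '[[30,[0,-0.004,0.01],0],[30,[0,0,0],0],[30,[0,0,0],0],[30,[0,0,0],0]]'
```

```text
clock: 13.7
eef_pos: [649.0, 9.4, 86.2]
eef_rot: [3.141, 0.0, 1.608]
wrist_force: [-1.8, -0.2, 6.1]
finger_gap: 35.3
finger_force: 35.0
```

```bash
python3 -m jog '[[30,[0,-0.005,0.005],0],[30,[0,0,0],0],[30,[0,0,0],0],[30,[0,0,0],0],[30,[0,0,0],0]]'
python3 - <<'E'
from h import *
s=read_state();print(s["wrist_force"].round(2),s["moment"].round(3),s["eef_rot"])
a=camera("scene");b=camera("top");im=camera("wrist")
A=cv2.resize(a[165:345,150:360,::-1],(400,343));B=cv2.resize(b[105:225,215:355,::-1],(400,343));W=cv2.resize(im[140:350,200:440,::-1],(300,250),interpolation=cv2.INTER_CUBIC)
o=np.zeros((600,800,3),np.uint8);o[:343,:400]=A;o[:343,400:]=B;o[345:595,:300]=W;cv2.imwrite("pics/fin.png",o)
E
```

```text
clock: 14.2
eef_pos: [649.0, 9.4, 86.1]
eef_rot: [3.14, 0.0, 1.608]
wrist_force: [-1.3, -0.3, 6.6]
finger_gap: 35.5
finger_force: 35.0
[-1.28 -0.34  6.6 ] [-0.062  0.255 -0.022] [3.13990629e+00 1.31130942e-04 1.60833974e+00]
```

View pics/fin.png

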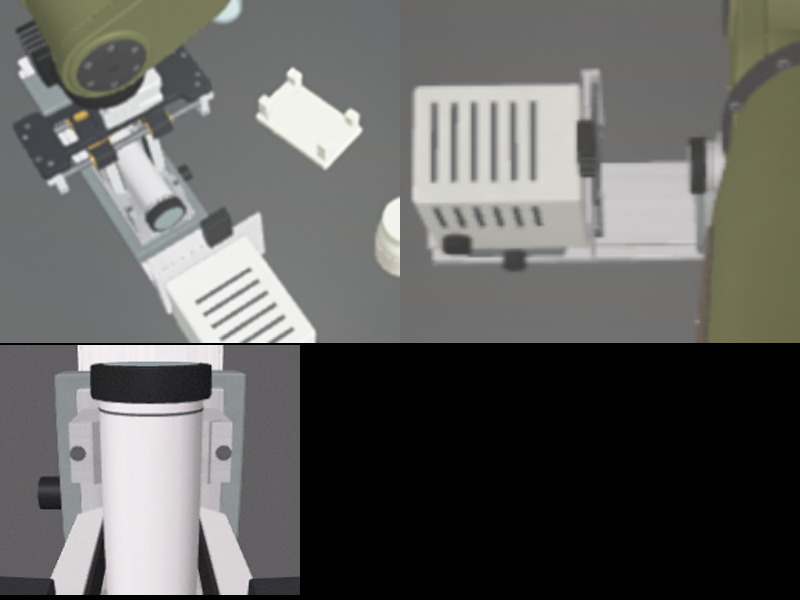

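The final picture shows the barrel in the V between the blocks, rim towards the lamp and screws symmetric either side at (78,453) and (223,453). The slide has been moved over and the rest is empty. I'll add a little pressure and check the centring along the V.

```bash
python3 -m jog '[[30,[0,-0.002,0.006],0],[30,[0,0,0],0],[30,[0,0,0],0],[30,[0,0,0],0],[30,[0,0,0],0]]'
python3 - <<'E'
from h import *
s=read_state();Rm=R.from_euler("xyz",s["eef_rot"]).as_matrix()
f=lambda u:(u[0]*.8+200,(u[1]-345)*.84+140)
for n,u,z in [("scrL",(78,453),101),("scrR",(223.5,453),101),("rimedge",(151,402),126),("rimfront",(151,366),126)]:
    p=onz("wrist",f(u),z,s);print(n,p.round(1),"tool",(Rm.T@(p-s["eef_pos"])).round(1))
print(s["wrist_force"])
E
```

```text
clock: 14.85
eef_pos: [649.0, 9.4, 86.1]
eef_rot: [3.139, 0.0, 1.608]
wrist_force: [-3.1, -0.1, 8.2]
finger_gap: 35.4
finger_force: 35.0
scrL [620.   45.9 101. ] tool [ 37.6 -27.6 -15. ]
scrR [673.6  47.8 101. ] tool [ 37.5  26.  -14.8]
rimedge [646.   69.9 126. ] tool [ 60.6  -0.7 -39.9]
rimfront [645.5  81.3 126. ] tool [ 72.   -0.7 -39.9]
[-3.09671864 -0.12423224  8.2139893 ]
```

```bash
python3 -m jog '[[30,[0,-0.006,0],0],[30,[0,0,0],0],[30,[0,0,0],0],[30,[0,0,0],0],[30,[0,0,0],0]]'; python3 -m jog '[[30,[0,0,0],0],[30,[0,0,0],0]]'
```

```text
clock: 15.35
eef_pos: [648.8, 9.3, 86.0]
eef_rot: [3.139, 0.0, 1.608]
wrist_force: [0.5, 0.2, 6.3]
finger_gap: 35.0
finger_force: 35.0
clock: 15.55
eef_pos: [648.8, 9.4, 86.0]
eef_rot: [3.139, 0.0, 1.608]
wrist_force: [-0.1, 0.9, 6.4]
finger_gap: 35.2
finger_force: 35.0
```

Side force is now zero. I'll add about 2 N downwards.

```bash
python3 -m jog '[[30,[0,0,0.008],0],[30,[0,0,0],0],[30,[0,0,0],0],[30,[0,0,0],0],[30,[0,0,0],0]]'; python3 -m jog '[[30,[0,0,0],0],[30,[0,0,0],0],[30,[0,0,0],0]]'
```

```text
clock: 16.05
eef_pos: [648.9, 9.3, 86.0]
eef_rot: [3.139, 0.0, 1.608]
wrist_force: [-2.4, 1.2, 9.5]
finger_gap: 35.4
finger_force: 35.0
clock: 16.35
eef_pos: [648.9, 9.4, 86.0]
eef_rot: [3.139, 0.0, 1.608]
wrist_force: [-2.7, 1.2, 9.9]
finger_gap: 35.1
finger_force: 35.0
```

```bash
python3 -c "
from cell import *
print(sign_off())"
```

```text
the job is handed in; nothing more can be done
None
```

I pulled the slide to its end stop, then laid the barrel centred in the V-blocks with its black front to the lamp; it is still held in the fingers, pressed down with about 10 N at the wrist. The job was handed in at about 16 s, with no verdict returned; the jar, beaker and lens cap were never approached.

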